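# Snap the cap onto the storage jar and keep it pressed

### The job

Close the amber jar that stands in the wooden stand: take the larger of the two white knobbed caps, set it on the jar's neck and press it straight down until it clicks past the catches. Do not let up after the click: keep pressing firmly so that the cap stays fully home on the rim with the rubber seal squeezed, and finish like that, with the cap still pressed down by the gripper. Leave the smaller cap and the other things on the desk where they are.

Things in the scene. Friction and masses are not known exactly. Their poses are not given: they have to be found in the camera images.
- cap_knob (a point): Centre of the knob of the larger white cap, the one that fits; loose on the desk, mouth down, about 60 g. Skirt 58 mm across, 27 mm tall, flat top, and on it an upright round knob 22 mm across, 24 mm tall. The point is half-way up the knob: 39 mm above the cap's lower edge, 12 mm above the flat top. z up along the axis. Hollow 23 mm deep, with an inward lip at the lower edge, 43 mm free.
- jar_mouth (a point): Centre of the jar's mouth, level with the hard rim, 120 mm above the desk; z up. The neck (white, upright) is 39 mm across, bevelled to 32 mm at the rim, free for 32 mm below it. With the cap clicked on and resting, the knob point is about 19 mm above this point; pressed fully home on the rim, 16 mm above it.
- jar: Amber jar, 76 mm across, in a wooden stand 100 mm square and 24 mm high; fixed, it does not move. Origin under the middle of the stand, on the desk; z up.
- catches (a point): Centre of the ring of six steel spring catches on the neck, 11 mm below the rim; they stand 5 mm proud. Pressing the cap over them takes about 9 to 12 N, starting with its lower edge about 7 mm below the rim; past them, 14 to 20 mm below the rim, it clicks and the force drops; then it meets the seal.
- seal (a joint): Squeeze of the black rubber ring on the jar's rim, in m: 0 free (it stands 3 mm above the rim), 0.003 fully squeezed, flush with the rim. A spring of about 3.5 N per mm (about 8 N at 0.002, 11.5 N at 0.003); it rises again when not pressed.
- small_cap_knob (a point): Centre of the knob of the smaller white cap, which belongs to another jar and does not fit: 40 mm in diameter and 22 mm tall, with a knob 16 mm in diameter and 20 mm tall; this point is 32 mm above the desk. Leave alone.
- cork_mid (a point): Middle of a loose tapered cork, 35 mm tall, 40 mm across its wide top. Leave alone.
- scoop_mid (a point): Middle of a loose white measuring cup with a side handle, 64 mm across and 40 mm tall. Leave alone.
- carton_mid (a point): Middle of a full upright yellow food carton, 50 x 100 x 160 mm, 0.9 kg. Leave alone.
Things that resemble listed ones, but are neither listed nor needed, are in the scene too. Leave any purple or yellow look-alike of the part that bears cap_knob alone.

How it is judged:
By the outcome, as a careful person would: the job done as asked, in the order asked, and still so for the second after the job is handed in, while the arm keeps its last pose, push and grip.
It also fails if it takes over 42 s, if anything falls off the work surface, if the arm or the gripper's body presses on something with over 40 N, if the wrist force passes 120 N, or if a joint passes its speed limit or range.

### The arm

A 7-joint arm with a two-finger parallel gripper is mounted at the origin on the work surface. World frame = base frame: x ahead of the robot, y to its left, z up, the work surface at z = 0. Lengths are in m, angles in rad, forces in N, time in s.
With the tool pointing down it reaches from about 0.425 to 0.875 m from the base axis. Payload 4.7 kg.
Tool frame: the origin (TCP) lies between the finger pads; the fingertips stand 14 mm ahead of it and the grasp point (between the pads) lies 5 mm behind it; z points along the fingers, y is the line along which they close (so a half turn about z gives the same grasp; the last joint's range is limited). The gripper opens to 87 mm and grips with 3 to 60 N. Pads are 19 mm wide; open, the fingers measure 117 mm over their backs; the gripper's body (75 mm by 190 mm) begins 51 mm behind the grasp point.
Start: joints at [1.353, 0.321, -0.07, 1.45, 0.023, 1.371, -0.057], TCP at [0.149, -0.633, 0.237] pointing down, gripper open.
Joint ranges: [-2.86, 2.86], [-0.3, 2.09], [-1.38, 1.24], [0.06, 2.45], [-1.56, 4.7], [0.09, 2.05], [-2.69, 2.69]. Speed limits (rad/s): [2.57, 2.57, 3.14, 3.14, 3.14, 3.14, 3.14].

### API

Orientations are given as a rotation vector (axis times angle).
In Python, from bench import ctrl gives the robot as it stands.
- The arm moves only by the shell command python3 -m inch 'ROWS' [OPENING] [FORCE]. ROWS is JSON, a list of rows, each a list of 6 numbers: the shift along the world's x, y, z in mm, then the turn, a rotation vector about the world's x, y, z in degrees. In form: [[tx, ty, tz, rx, ry, rz], ...]. A call has 1 to 20 rows; each row is the pose to reach, as a shift and turn from the pose commanded when the call began; what a row does not reach only later rows make up. A row lasts 1/8 s, in which the tool goes at most 62.5 mm and 10.7 degrees, less where a joint would pass 70% of its speed; a pose out of reach is approached as far as the arm can. A call with a gripper value outside its range is refused whole. OPENING is the finger opening in mm, from 0 to 87, set as the call begins (- or left out, the last holds). The fingers move at their own pace and stop on an object; FORCE is the grip in N (left out, the last holds). Time passes only in rows, so rows that repeat a pose let the fingers close. It gives the time, the measured TCP pose, the force, the opening and the grip force at its end, in the units of the state.
- ctrl.get_state(): the state, without advancing time (a new reading comes with each control period).
- ctrl.get_image(name): name is "side" or "top" or "wrist"; returns (picture, depth): 480x640x3 uint8, red, green, blue; 480x640 float32, m along the optical axis (not along the pixel's ray), 0 where there is no reading.
- ctrl.camera_params(name): a dict with "mtx" (3x3 intrinsics, pixels), "T" (4x4, takes a point from camera to world coordinates). Camera axes: x right, y down, z forward; pixel columns grow to the right and rows downward; lengths in m; the calibration is good to about 2 mm. A picture is of the moment at which its call begins: read the wrist's pose just before it. camera_params takes no time and is no camera call; for the wrist camera it gives the pose at the moment of the call.
- ctrl.close_job(): hands the job in; it is judged then, once.
The state is a dict: "time": time; "joint_positions": joint angles; "qd": joint speeds; "joint_torque": joint torques, N m; "position": TCP position; "tool_rot": TCP orientation; "ft_force": force on the tool from outside, world axes, zero at the start; "torque": the same for the moment, N m; "grip_width": opening from 0.0 (shut) to 1.0 (fully open); "grip_force": force on a finger pad.
Only numpy, scipy, OpenCV 4.12 (cv2) and the standard library are available. Lean on these libraries where they do the work, as an engineer would, in place of code of your own. Each camera call takes 0.05 s, during which the arm holds its last target. There are 200 camera calls.

## Working session

There is one attempt and no reset: what is moved stays moved. The work goes in short steps, Python scripts to look and compute and a shell command to move; the robot and the scene stay as the last step left them, time stands still between calls to the robot, and variables do not carry over. Pictures are saved under pics/ and viewed, at most 10 in all, crops included, and the job is handed in when it is done.

```bash
mkdir -p pics; cat > h.py <<'E'
import numpy as np, cv2
from bench import ctrl
def snap(n,f):
    P=ctrl.camera_params(n); im,d=ctrl.get_image(n)
    np.savez(f'pics/{f}.npz',im=im,d=d,K=P['mtx'],T=P['T']); cv2.imwrite(f'pics/{f}.png',im[:,:,::-1]); return im,d
def world(f,u=None,v=None):
    a=np.load(f'pics/{f}.npz'); d=a['d']; K=a['K']; T=a['T']
    V,U=np.mgrid[:480,:640]
    p=np.stack([(U-K[0,2])/K[0,0]*d,(V-K[1,2])/K[1,1]*d,d],-1)@T[:3,:3].T+T[:3,3]
    p[d==0]=np.nan
    return p if u is None else p[v,u]
E
python3 - <<'E'
from h import *
s=ctrl.get_state(); print(s)
snap('top','top0'); snap('side','side0')
for n in('top','side'): print(ctrl.camera_params(n)['T'].round(3).tolist())
E
```

```text
{'time': 0.0, 'joint_positions': array([ 1.35310742,  0.32179095, -0.0700839 ,  1.45165766,  0.02256844,
        1.3707873 , -0.05688551]), 'qd': array([-0.00211578,  0.00092156, -0.00038838, -0.00052064,  0.00071742,
       -0.00044581, -0.00132218]), 'joint_torque': array([-3.20541330e-04, -4.91287959e+01, -4.04500030e-01, -3.12523377e+01,
       -6.39862963e-02,  4.37174260e-02,  1.90245300e-04]), 'position': array([ 0.14916168, -0.63212271,  0.23549098]), 'tool_rot': array([-3.11868818e+00, -3.63125041e-01,  4.41166497e-04]), 'ft_force': array([-0.06769981,  0.38334391, -0.8518583 ]), 'torque': array([-0.02718809, -0.03154811,  0.04197823]), 'grip_force': 0.0, 'grip_width': 1.0007746830262467}
[[0.004, -0.997, 0.076, 0.481], [-1.0, -0.003, 0.015, -0.01], [-0.015, -0.076, -0.997, 1.228], [0.0, 0.0, 0.0, 1.0]]
[[-0.997, -0.047, 0.054, 0.502], [-0.071, 0.724, -0.687, 0.819], [-0.007, -0.689, -0.725, 0.999], [0.0, 0.0, 0.0, 1.0]]
```

View pics/top0.png

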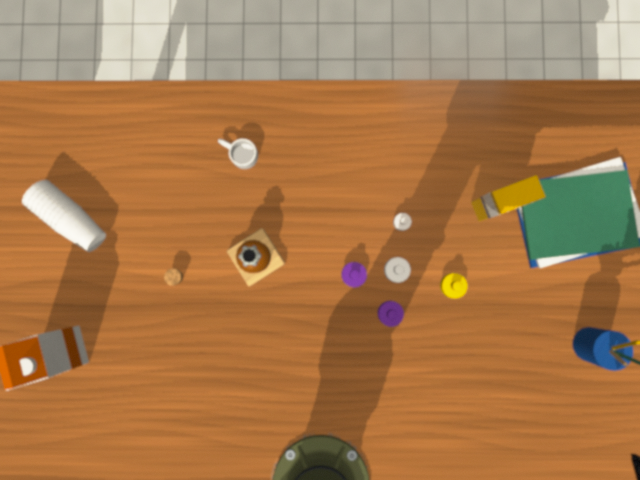

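View pics/side0.png

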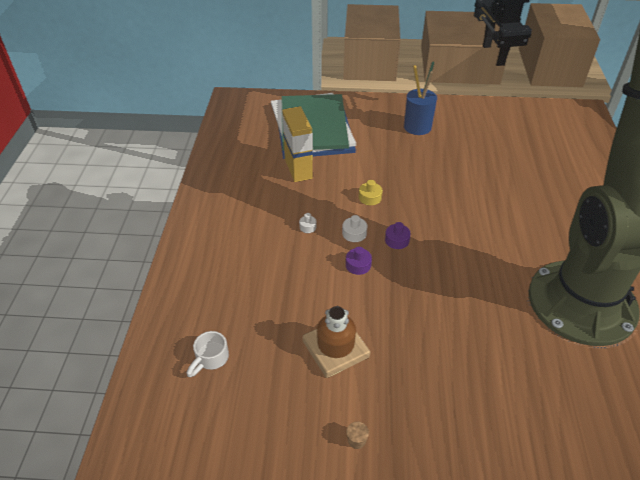

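The larger white cap is at top (398,269) and side (355,229). The smaller one is at top (402,221) and side (307,223). There are purple look-alikes at top (354,274) and (391,313), and a yellow one at (455,286). The wanted cap is the white one with the wider skirt, at (398,269). The jar mouth is at top (250,256) and side (337,315). Next I'll measure these and confirm the cap in an enlarged crop.

```bash
python3 - <<'E'
from h import *
p=world('top0')
def rep(n,u,v,r,zl,zh):
    q=p[v-r:v+r+1,u-r:u+r+1].reshape(-1,3); m=(q[:,2]>zl)&(q[:,2]<zh); q=q[m]
    if len(q)==0: print(n,'none');return
    c,rad=cv2.minEnclosingCircle(q[:,:2].astype(np.float32))
    print(n,len(q),'mean',q.mean(0).round(4),'circ',np.round(c,4),round(rad,4),'zmax',q[:,2].max().round(3))
rep('big all',398,269,18,.015,.07); rep('big knob',398,269,18,.04,.07)
rep('small',402,221,14,.012,.06); rep('small knob',402,221,14,.033,.06)
rep('jar body',252,256,30,.04,.10); rep('neck',250,256,25,.105,.14)
for n,u,v in(('purA',354,274),('purB',391,313),('yel',455,286)): rep(n,u,v,17,.015,.07)
im=np.load('pics/top0.npz')['im'][190:340,220:480]
cv2.imwrite('pics/c1.png',cv2.resize(im,None,fx=3,fy=3,interpolation=cv2.INTER_CUBIC)[:,:,::-1])
# side check
p=world('side0'); rep('side knob',355,225,16,.03,.07); rep('side neck',337,318,20,.1,.14)
E
```

```text
big all 502 mean [ 0.4906 -0.1729  0.0295] circ [ 0.4905 -0.1737] 0.029 zmax 0.054
big knob 74 mean [ 0.4904 -0.1737  0.0494] circ [ 0.4908 -0.174 ] 0.0109 zmax 0.054
small 232 mean [ 0.6018 -0.1858  0.0242] circ [ 0.6027 -0.1869] 0.02 zmax 0.046
small knob 38 mean [ 0.6026 -0.1866  0.0405] circ [ 0.6013 -0.1865] 0.007 zmax 0.046
jar body 598 mean [0.5172 0.1492 0.0773] circ [0.519  0.1555] 0.0379 zmax 0.099
neck 316 mean [0.5182 0.1542 0.1174] circ [0.5185 0.1554] 0.0241 zmax 0.126
purA 489 mean [ 0.4792 -0.0732  0.0296] circ [ 0.4794 -0.0734] 0.0288 zmax 0.055
purB 505 mean [ 0.3905 -0.1567  0.0297] circ [ 0.3899 -0.1575] 0.029 zmax 0.054
yel 518 mean [ 0.4551 -0.3018  0.0298] circ [ 0.4548 -0.3032] 0.0294 zmax 0.056
side knob 112 mean [ 0.49   -0.1684  0.0437] circ [ 0.4906 -0.1684] 0.0264 zmax 0.056
side neck 403 mean [0.518  0.1624 0.117 ] circ [0.5174 0.1573] 0.0242 zmax 0.126
```

View pics/c1.png

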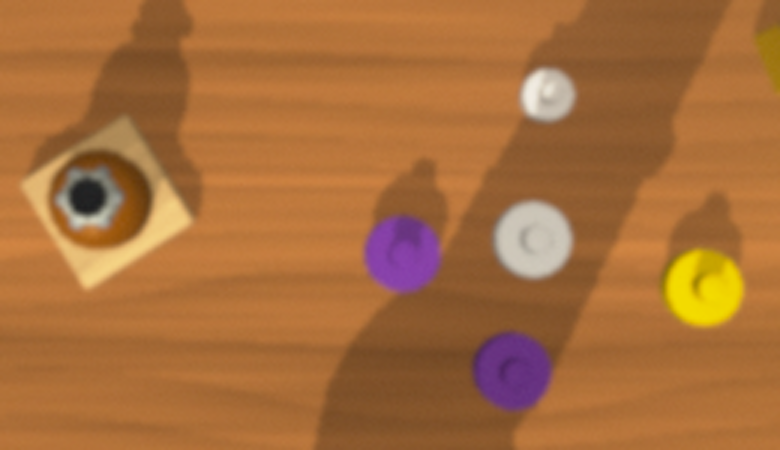

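The crop confirms it: the white cap at crop (534,240) has a radius of 29 mm and its knob top at 51–54 mm. The other white cap's radius is only 20 mm. Cap ≈ (0.4906, -0.1737), jar ≈ (0.518, 0.156). I'm moving above the cap for a wrist look.

```bash
python3 -m inch '[[50,67,0,0,0,0],[90,121,0,0,0,0],[130,175,0,0,0,0],[170,229,0,0,0,0],[210,283,-5,0,0,0],[250,337,-15,0,0,0],[285,384,-30,0,0,0],[312,421,-50,0,0,0],[330,445,-65,0,0,0],[339,457,-75,0,0,0],[342,459,-80,0,0,0],[342,459,-80,0,0,0],[342,459,-80,0,0,0],[342,459,-80,0,0,0]]' 55
python3 - <<'E'
from h import *
s=ctrl.get_state(); print(s['position'],s['tool_rot'],s['ft_force'])
snap('wrist','w1'); p=world('w1'); im=np.load('pics/w1.npz')['im'].astype(int)
m=(p[...,2]>.035)&(p[...,2]<.06)&(np.hypot(p[...,0]-.49,p[...,1]+.174)<.025)
q=p[m]; print(len(q), q.mean(0) if len(q) else '', cv2.minEnclosingCircle(q[:,:2].astype(np.float32)) if len(q) else '')
E
```

```text
time: 1.85
position: [0.4911, -0.1748, 0.1571]
tool_rot: [3.12, 0.36, 0.001]
ft_force: [-0.1, -0.5, -0.0]
grip_width: 0.629
grip_force: 0.0
[ 0.49112066 -0.17479065  0.1571075 ] [3.11998342e+00 3.60232953e-01 8.91271900e-04] [-0.05299371 -0.52430146 -0.03278933]
731 [ 0.49171484 -0.17529995  0.04968394] ((0.490146279335022, -0.1756448745727539), 0.010994691401720047)
```

View pics/w1.png

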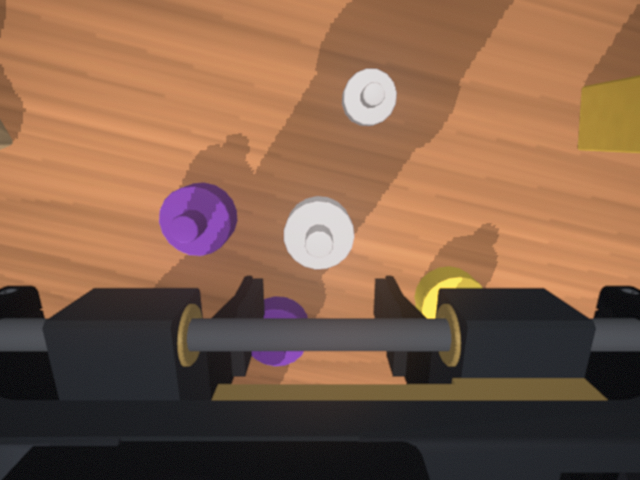

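The wrist view shows the white knob at (319,240), centred between the fingers, and it measures (0.490, -0.1755). I'll descend with the fingertips just above the flat top and grip.

```bash
python3 -m inch '[[-1,0,-25,0,0,0],[-1,0,-55,0,0,0],[-1,0,-85,0,0,0],[-1,0,-103,0,0,0],[-1,0,-110,0,0,0],[-1,0,-113,0,0,0],[-1,0,-113,0,0,0]]' && python3 -m inch '[[0,0,0,0,0,0],[0,0,0,0,0,0],[0,0,0,0,0,0],[0,0,0,0,0,0],[0,0,0,0,0,0],[0,0,0,0,0,0],[0,0,0,0,0,0],[0,0,0,0,0,0]]' 10 50
```

```text
time: 2.78
position: [0.4909, -0.1739, 0.0443]
tool_rot: [3.12, 0.363, 0.002]
ft_force: [0.7, -0.7, 0.2]
grip_width: 0.628
grip_force: 0.0
time: 3.78
position: [0.4904, -0.1737, 0.0437]
tool_rot: [3.12, 0.363, 0.0]
ft_force: [-0.6, 0.0, 2.7]
grip_width: 0.24
grip_force: 50.1
```

```bash
python3 -m inch '[[0,0,15,0,0,0],[0,0,45,0,0,0],[0,0,80,0,0,0],[0,0,120,0,0,0],[0,15,150,0,0,0],[0,45,165,0,0,0],[-5,85,170,0,0,0],[-10,130,170,0,0,0],[-20,175,170,0,0,0],[-30,220,170,0,0,0],[-35,260,170,0,0,0],[-40,295,170,0,0,0],[-40,315,170,0,0,0],[-40,326,170,0,0,0],[-40,330,170,0,0,0],[-40,330,170,0,0,0],[-40,330,170,0,0,0],[-40,330,170,0,0,0]]'
python3 - <<'E'
from h import *
s=ctrl.get_state(); print(s['position'],s['tool_rot'],s['ft_force'])
snap('wrist','w2'); p=world('w2')
for lo,hi in((.105,.13),(.117,.13),(.121,.13)):
    m=(p[...,2]>lo)&(p[...,2]<hi)&(np.hypot(p[...,0]-.518,p[...,1]-.156)<.035)
    q=p[m]; print(len(q), q.mean(0) if len(q) else '', cv2.minEnclosingCircle(q[:,:2].astype(np.float32)) if len(q) else '')
E
```

```text
time: 6.02
position: [0.4504, 0.1557, 0.2135]
tool_rot: [3.12, 0.362, -0.0]
ft_force: [-0.4, -0.4, -0.2]
grip_width: 0.241
grip_force: 50.0
[0.45038369 0.15568692 0.21350336] [ 3.12046798e+00  3.61527409e-01 -4.15145899e-04] [-0.35619204 -0.40206697 -0.22999077]
3183 [0.51851399 0.15450342 0.11924138] ((0.518011212348938, 0.15387894213199615), 0.024440985172986984)
2315 [0.51828337 0.15423192 0.12112065] ((0.517913818359375, 0.15402089059352875), 0.018780363723635674)
1201 [0.51819731 0.15396968 0.12247225] ((0.517844021320343, 0.15415999293327332), 0.01600719429552555)
```

View pics/w2.png

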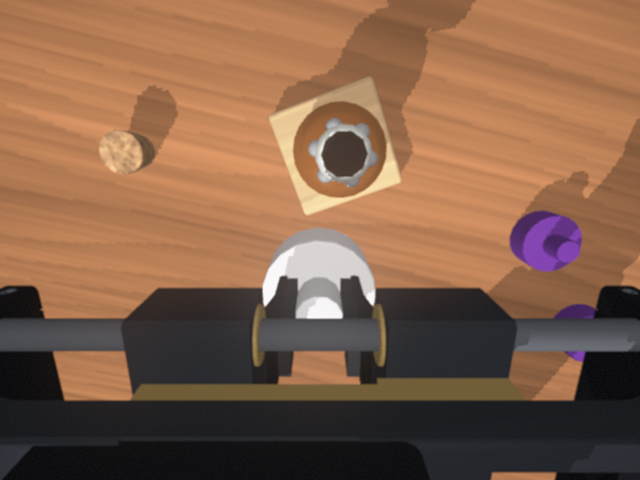

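The mouth is at (345,153), measured as (0.518, 0.154). The cap hangs upright with its skirt at (319,285). I'll measure the held cap's offset from the TCP with the same camera, to cancel its bias.

```bash
python3 - <<'E'
from h import *
from scipy.optimize import least_squares
p=world('w2'); V,U=np.mgrid[:480,:640]
m=(p[...,2]>.15)&(p[...,2]<.215)&(V<300)&(U>240)&(U<400)
q=p[m]; print(len(q),np.percentile(q[:,2],[1,25,50,75,99]).round(4))
ft=q[np.abs(q[:,2]-.1968)<.003]; sk=q[(q[:,2]<.192)]
print(len(ft),len(sk))
f=lambda c: np.hypot(sk[:,0]-c[0],sk[:,1]-c[1])-.029
r=least_squares(f,[.45,.155],loss='soft_l1',f_scale=.001); print('skirt fit',r.x,np.std(f(r.x)))
print('flat top x max, y range',ft[:,0].max(),ft[:,1].min(),ft[:,1].max(),np.polyfit(ft[:,0],ft[:,2],1),np.polyfit(ft[:,1],ft[:,2],1))
n=(p[...,2]>.095)&(p[...,2]<.1185)&(np.hypot(p[...,0]-.518,p[...,1]-.154)<.0205)
print(n.sum())
E
```

```text
5776 [0.1724 0.1963 0.1972 0.1979 0.2143]
3730 866
skirt fit [0.44925919 0.1548662 ] 0.00019066675970887972
flat top x max, y range 0.4788157560053454 0.1267890791203717 0.18368762917334724 [-0.01210849  0.2027158 ] [-0.00098686  0.19724453]
677
```

```bash
python3 -m inch '[[15,0,0,0,0,0],[35,0,0,0,0,0],[53,0,0,0,0,0],[64,-0.5,-5,0,0,0],[68.5,-0.7,-15,0,0,0],[68.5,-0.7,-28,0,0,0],[68.5,-0.7,-38,0,0,0],[68.5,-0.7,-44,0,0,0],[68.5,-0.7,-48,0,0,0],[68.5,-0.7,-51,0,0,0],[68.5,-0.7,-51,0,0,0],[68.5,-0.7,-51,0,0,0]]' - 60
python3 - <<'E'
from h import *
snap('side','s2'); im=np.load('pics/s2.npz')['im'][260:400,270:410]
cv2.imwrite('pics/s2c.png',cv2.resize(im,None,fx=4,fy=4,interpolation=cv2.INTER_CUBIC)[:,:,::-1])
E
```

```text
time: 7.58
position: [0.519, 0.1557, 0.1629]
tool_rot: [3.12, 0.363, 0.001]
ft_force: [1.0, 0.5, -0.2]
grip_width: 0.241
grip_force: 60.1
```

View pics/s2c.png

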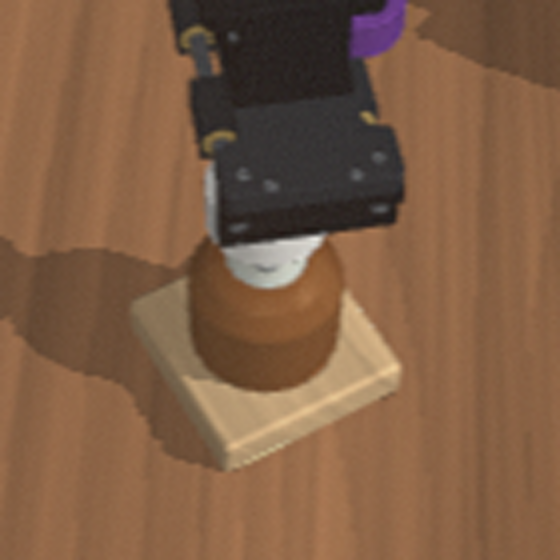

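The cap is over the neck at crop (268,250), with no contact force. Pressing down.

```bash
python3 -m inch '[[0,0,-2,0,0,0],[0,0,-4,0,0,0],[0,0,-6,0,0,0],[0,0,-8,0,0,0],[0,0,-8,0,0,0]]'; python3 -m inch '[[0,0,-2,0,0,0],[0,0,-4,0,0,0],[0,0,-4,0,0,0]]'; python3 -m inch '[[0,0,-2,0,0,0],[0,0,-4,0,0,0],[0,0,-4,0,0,0]]'
```

```text
time: 8.25
position: [0.5196, 0.1554, 0.1558]
tool_rot: [3.12, 0.363, 0.003]
ft_force: [-0.4, -1.9, 6.9]
grip_width: 0.238
grip_force: 60.2
time: 8.62
position: [0.5195, 0.1553, 0.1517]
tool_rot: [3.12, 0.363, 0.002]
ft_force: [-1.0, -2.0, 5.1]
grip_width: 0.237
grip_force: 60.2
time: 9.0
position: [0.5183, 0.155, 0.145]
tool_rot: [3.12, 0.363, -0.002]
ft_force: [2.0, -0.8, -8.8]
grip_width: 0.234
grip_force: 60.1
```

It passed the catches and the force dropped. Pressing on against the seal.

```bash
python3 -m inch '[[0,0,-2,0,0,0],[0,0,-4,0,0,0],[0,0,-4,0,0,0]]'; python3 -m inch '[[0,0,-1,0,0,0],[0,0,-2,0,0,0],[0,0,-2,0,0,0]]'; python3 -m inch '[[0,0,-1,0,0,0],[0,0,-2,0,0,0],[0,0,-2,0,0,0]]'
```

```text
time: 9.38
position: [0.5189, 0.1558, 0.1431]
tool_rot: [3.12, 0.364, 0.0]
ft_force: [-0.8, -1.9, -0.2]
grip_width: 0.242
grip_force: 60.2
time: 9.75
position: [0.5191, 0.1559, 0.1416]
tool_rot: [3.12, 0.363, 0.001]
ft_force: [-3.0, -2.7, 7.4]
grip_width: 0.233
grip_force: 60.2
time: 10.12
position: [0.5191, 0.156, 0.1406]
tool_rot: [3.12, 0.363, 0.001]
ft_force: [-5.5, -3.1, 13.7]
grip_width: 0.233
grip_force: 60.3
```

```bash
python3 -m inch '[[0,0,-1,0,0,0],[0,0,-1.5,0,0,0],[0,0,-1.5,0,0,0],[0,0,-1.5,0,0,0]]'; python3 -m inch '[[0,0,-0.5,0,0,0],[0,0,-1,0,0,0],[0,0,-1,0,0,0],[0,0,-1,0,0,0]]'
```

```text
time: 10.62
position: [0.5191, 0.156, 0.1406]
tool_rot: [3.119, 0.363, 0.001]
ft_force: [-9.1, -4.7, 22.9]
grip_width: 0.235
grip_force: 60.4
time: 11.12
position: [0.5192, 0.156, 0.1405]
tool_rot: [3.118, 0.363, 0.001]
ft_force: [-11.1, -5.9, 29.9]
grip_width: 0.238
grip_force: 60.5
```

Hard stop: z holds at 140.6 mm, as predicted for fully home, while the force rises to 30 N. One check picture, plus a stability hold.

```bash
python3 -m inch '[[0,0,0,0,0,0],[0,0,0,0,0,0],[0,0,0,0,0,0],[0,0,0,0,0,0],[0,0,0,0,0,0],[0,0,0,0,0,0],[0,0,0,0,0,0],[0,0,0,0,0,0]]'
python3 - <<'E'
from h import *
snap('wrist','w3'); p=world('w3'); V,U=np.mgrid[:480,:640]
m=(np.abs(p[...,2]-.124)<.005)&(V<300)&(U>230)&(U<410)
q=p[m]; A=np.c_[q[:,:2]-[.518,.155],np.ones(len(q))]; c=np.linalg.lstsq(A,q[:,2],rcond=None)[0]
print('flat top',len(q),'tilt',c[:2],'z at axis',c[2])
im=np.load('pics/w3.npz')['im']; cv2.imwrite('pics/w3c.png',cv2.resize(im[150:400,200:440],None,fx=2.3,fy=2.3)[:,:,::-1])
E
```

```text
time: 12.12
position: [0.5191, 0.156, 0.1405]
tool_rot: [3.118, 0.363, 0.001]
ft_force: [-11.5, -6.5, 28.8]
grip_width: 0.237
grip_force: 60.5
flat top 3924 tilt [-0.04815742 -0.01375136] z at axis 0.12501604204669095
```

View pics/w3c.png

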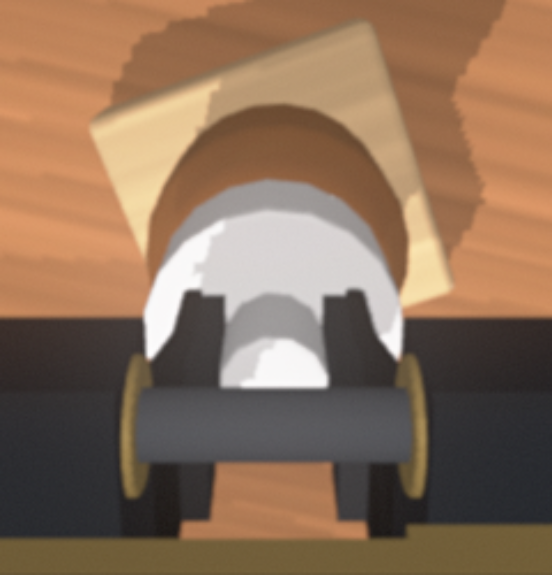

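The cap is on, but it is tilted about 2° (its +x side is lower) and there is a lateral push of (11, 6) N. I'll ease off the sideways offset and level the tool slightly while still pressing.

```bash
cat > t.py <<'E'
from h import *
import sys
snap('wrist',sys.argv[1]); p=world(sys.argv[1]); V,U=np.mgrid[:480,:640]
m=(np.abs(p[...,2]-.124)<.005)&(V<300)&(U>230)&(U<410)
q=p[m]; A=np.c_[q[:,:2]-[.518,.155],np.ones(len(q))]; c=np.linalg.lstsq(A,q[:,2],rcond=None)[0]
r=q[:,2]-A@c; k=abs(r)<.0015; c=np.linalg.lstsq(A[k],q[k,2],rcond=None)[0]
print('flat top',k.sum(),'tilt',c[:2],'z at axis',c[2],ctrl.get_state()['torque'])
E
python3 -m inch '[[-0.5,-0.3,0,0,0,0],[-1,-0.6,0,0,0,0],[-1.4,-0.8,0,0,0,0],[-1.4,-0.8,0,0,0,0],[-1.4,-0.8,0,0,0,0]]'; python3 t.py w4
python3 -m inch '[[0,0,0,0,-0.7,0],[0,0,0,0,-1.4,0],[0,0,0,0,-2,0],[0,0,0,0,-2,0],[0,0,0,0,-2,0]]'; python3 t.py w5
```

```text
time: 12.8
position: [0.5191, 0.1559, 0.1405]
tool_rot: [3.12, 0.363, 0.007]
ft_force: [-6.4, -3.3, 25.4]
grip_width: 0.239
grip_force: 60.4
flat top 3517 tilt [-0.01316155 -0.0043842 ] z at axis 0.12449882463064917 [-0.86799217  1.65563492 -0.03160828]
time: 13.48
position: [0.5188, 0.1561, 0.1406]
tool_rot: [3.115, 0.363, 0.06]
ft_force: [-8.2, -4.5, 25.6]
grip_width: 0.241
grip_force: 60.4
flat top 3463 tilt [-0.0038325  -0.00778483] z at axis 0.12451264236339923 [-0.8244539   2.05283056 -0.04808435]
```

With a robust fit the tilt matches the in-flight value, so the cap was level. The first fit included skirt points. I'll undo the turn, press a little more and hold.

```bash
python3 -m inch '[[0,0,0,0,1,0],[0,0,-0.3,0,2,0],[0,0,-0.6,0,2,0],[0,0,-0.6,0,2,0],[0,0,-0.6,0,2,0],[0,0,-0.6,0,2,0],[0,0,-0.6,0,2,0],[0,0,-0.6,0,2,0]]'; python3 t.py w6
```

```text
time: 14.52
position: [0.5191, 0.156, 0.1405]
tool_rot: [3.119, 0.363, 0.007]
ft_force: [-9.0, -4.7, 28.7]
grip_width: 0.239
grip_force: 60.5
flat top 3475 tilt [-0.01329646 -0.00489495] z at axis 0.12446547291700874 [-1.0088551   2.00427192  0.00949921]
```

Steady: the cap is level, at the fully-home height, pressed with about 29 N. Handing in.

```bash
python3 -c "
from bench import ctrl
print(ctrl.close_job())"
```

```text
the job is handed in; nothing more can be done
None
```

The larger white cap is clicked onto the amber jar and was handed in fully home on the rim, with the gripper still pressing it down at about 29 N, at about 14.5 s on the robot's clock; the judge's verdict was not shown.

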